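Shim a rocking hotplate stirrer

ROBOT

A 6-joint arm with a two-finger parallel gripper is mounted at the origin on a cart in front of the work surface, level with it; the furniture and walls round the work are solid. World frame = base frame: x ahead of the robot, y to its left, z up, the work surface at z = 0. Lengths are in m, angles in rad, forces in N, time in s.
With the tool pointing down it reaches from about 0.275 to 0.875 m from the base axis. Payload 12.5 kg.
Tool frame: the origin (TCP) lies at the very end of the fingers, on their centre line; the grasp point (between the pads) lies 19 mm behind it; x points along the fingers, y is the direction in which the jaws open and shut, and the axes are right-handed (so a half turn about x gives the same grasp; the last joint's range is limited). The gripper opens to 85 mm and grips with 20 to 120 N. Pads are 22 mm wide; open, the fingers measure 114 mm over their backs; the gripper's body (76 mm by 85 mm) begins 54 mm behind the grasp point. The pads swing forward as they close: fully open they stand 13 mm farther back than shut.
Start: joints at [1.144, 0.351, 1.652, -0, 1.139, -0.085], TCP at [0.184, 0.518, 0.231] pointing down, gripper open.
Joint ranges: [-2.75, 2.75], [-0.79, 2.1], [0.01, 2.65], [-1.57, 4.71], [0.07, 3.14], [-2.87, 2.87]. Speed limits (rad/s): [2.22, 2.22, 2.79, 3.14, 3.14, 3.14].

INTERFACE

Orientations are given as a 3x3 rotation matrix whose columns are the frame's x, y, z axes.
In Python, from bench import manip gives the robot as it stands. Calls block until the motion is done:
- manip.move_ptp(position, orientation): joint-space move of the TCP to a pose.
- manip.move_l(position, attitude=None, max_speed=0.15): straight line of the TCP; attitude=None keeps the orientation; max_speed is the mean speed in m/s.
- manip.move_j(angles): joint-space move.
- manip.set_gripper(opening, effort=None): opening from 0.0 (shut) to 1.0 (fully open); effort is the grip in N (None keeps the last); returns when the fingers have stopped.
- manip.dwell(seconds).
- manip.inverse_kinematics(position, orientation): joint angles nearest the present ones, or None.
- manip.grab_frame(name): name is "scene" or "top" or "wrist"; returns (picture, depth): 420x560x3 uint8, red, green, blue; 420x560 float32, m along the optical axis (not along the pixel's ray), 0 where there is no reading.
- manip.get_calibration(name): a dict with "camera_matrix" (3x3 intrinsics, pixels), "k1" (the pictures are not rectified: a ray, as slopes to the right and down, at radius r is drawn at 1 + k1 r^2 times it, then the intrinsics apply), "R" (3x3) and "t" (3): a world point X has camera coordinates R X + t. Camera axes: x right, y down, z forward; pixel columns grow to the right and rows downward; lengths in m; the calibration is good to about 2 mm. A picture is of the moment at which its call begins: read the wrist's pose just before it. get_calibration takes no time and is no camera call; for the wrist camera it gives the pose at the moment of the call.
A pose or a line that the arm cannot do raises manip.Unreachable and nothing moves.
- manip.sign_off(): hands the job in, once; it reports no verdict.
Trained networks look in the newest picture that a camera, given by its name, has taken for a name from the list of things; names that differ only in an ending like _2 or _b are one class to them, and where a whole thing is asked for, a point or a joint stands for the part that bears it (a point fixed in the world has none). Each returns a list of dicts, best first, with "confidence" (0 to 1); they miss things now and then, are a little off and sometimes report something else, mostly with a low value. They report only what shows in the picture. A call takes as long as a camera call. They do not tell look-alikes from the thing itself.
- manip.look_for(camera, name): "at" ([x, y, z] in m, in world coordinates, good to about 4 mm: the middle of the surface that is visible of it).
Readings, each from a call of its own:
- manip.current_time(): time.
- manip.current_qpos(): joint angles.
- manip.current_joint_vel(): joint speeds.
- manip.current_joint_torque(): joint torques, N m.
- manip.current_ee_pos(): TCP position.
- manip.current_tcp_rot(): TCP orientation.
- manip.current_force(): force on the tool from outside, world axes, zero at the start.
- manip.current_ft_torque(): the same for the moment, N m.
- manip.current_grip_width(): opening from 0.0 (shut) to 1.0 (fully open).
Only numpy, scipy, OpenCV 4.12 (cv2) and the standard library are available. Lean on these libraries where they do the work, as an engineer would, in place of code of your own. Each camera call takes 0.05 s, during which the arm holds its last target.

TASK

The hotplate stirrer rocks because its front right foot, the one nearest the orange wedge, is short. With the fingertips, push the wedge along the bench, thin end first, under that foot until its grip block meets the stirrer's housing; then press down firmly on top of the stirrer over that foot to check that it no longer dips, and leave it. Slide the wedge only: do not grip or lift it, do not shove the stirrer out of its place, and leave the beaker, jar, marker and tape alone.

Things in the scene. Friction and masses are not known exactly. Their poses are not given: they have to be found in the camera images.
- stirrer: white hotplate stirrer, about 1.8 kg, loose on four feet; housing 200 (x) by 190 mm (y), underside 24 mm and flat top 60 mm above the bench, round white plate (124 mm across, to 66 mm high) on top, 22 mm behind the middle. Origin under its centre at bench level; x to its back, y to its left, z up; knobs and display on its front (-x). A shove of about 10 N sideways slides it
- short_foot (a point): lower end of the short foot: front right (-x, -y), bare steel, 18 mm round, rounded end, 8 mm above the bench while the stirrer stands level (as at the start); centred 84 mm in x and 79 mm in y from the stirrer's centre, 16 mm in from its front and right sides. The other three feet have black rubber ends and reach the bench
- press_spot (a point): point on the stirrer's flat top straight above the short foot, 60 mm above the bench. Without the wedge 2 to 4 N pressed here rocks the stirrer down by 8 mm; with it there is about 0.5 mm of play, then it is stiff
- wedge: orange plastic wedge, 112 x 44 mm, 0.1 kg, loose, right of the stirrer, thin end roughly towards the short foot. Origin: middle of its underside; x along it to the thin tip, z up. Tip (x = 56 mm) 1.2 mm high, ramp up to 7.5 mm at x = 11 mm, level back to x = -21 mm, then a grip block 35 mm long, 34 mm high. When the block meets the housing's right side the foot is over x = -5 mm
- push_face (a point): centre of the upright rear face of the wedge's grip block (44 mm wide, 34 mm high), 17 mm above the bench; the face to push on, towards the wedge's +x
- wedge_tip (a point): middle of the wedge's thin edge, at bench level
- beaker: small clear glass beaker, 57 mm across, 60 mm high; loose bystander; origin at the centre of its underside
- jar: small round jar with a black lid, 41 mm across, 33 mm high; loose bystander; origin at the centre of its underside
- marker: red marker pen lying flat, 130 mm long (its x axis), 13 mm wide, 16 mm high; loose bystander; origin at the centre of its underside
- tape: roll of white tape lying flat, 65 mm across, 19 mm high; loose bystander; origin at the centre of its underside
There are look-alikes about, which are no part of the job. Several things have the shape of the wedge; the one meant has the colours described above.

How it is judged:
On the way, in this order (a step that is already met when the one before it is completed fails the run):
1. the wedge is pushed home: the short foot is over its level part (x of short_foot in the frame of wedge between -0.026 and 0.009 m and y of short_foot in the frame of wedge between -0.017 and 0.017 m and angle between stirrer's own z axis and vertical below 0.015 rad), for 0.2 s.
2. the stirrer is pressed from above with more than 4 N, the wedge carries more than 1.5 N of it, and the stirrer does not dip (all of step 1 and contact force between the fingers and stirrer above 4 N and contact force between wedge and stirrer above 1.5 N and contact force between the fingers and wedge below 0.5 N), for 0.3 s.
At the end, for the whole second after the job is handed in: The short foot stands over the wedge's level part (at most 14 mm short of fully home, within 17 mm of the wedge's middle line), the wedge lies flat on the bench, the stirrer is level within 0.015 rad and within 25 mm of where it stood, all at rest (all of step 1 and distance of stirrer from where it was at the start of the episode below 0.025 m and angle between wedge's own z axis and vertical below 0.03 rad and height (world z) of wedge below 0.003 m and linear speed of each of stirrer, wedge below 0.01 m/s); the robot touches nothing.
It fails at once if the wedge is lifted or tipped up off the bench (height (world z) of wedge above 0.012 m or angle between wedge's own z axis and vertical above 0.3 rad).
It fails at once if the stirrer is shoved more than 30 mm or tipped over 0.12 rad (distance of stirrer from where it was at the start of the episode above 0.03 m or angle between stirrer's own z axis and vertical above 0.12 rad).
It fails at once if the wedge is gripped or rammed: the fingers press on it with more than 30 N (contact force between the fingers and wedge above 30 N).
It fails at once if the stirrer is pressed with more than 60 N (contact force between the arm and stirrer above 60 N).
It fails at once if a bystander is moved more than 20 mm (distance of any of beaker, jar, marker, tape from where it was at the start of the episode above 0.02 m).
It also fails if it takes over 48 s, if anything falls off the work surface, if the arm or the gripper's body presses on something with over 40 N, if the wrist force passes 120 N, or if a joint passes its speed limit or range.

## Working session

There is one attempt and no reset: what is moved stays moved. The work goes in short steps, each a Python script; the robot and the scene stay as the last script left them, time stands still between calls to the robot, and variables do not carry over. Pictures are saved under pics/ and viewed, and the job is handed in when it is done.

```bash
ls; mkdir -p pics
python3 - <<'E'
from bench import manip
import cv2,numpy as np
for n in ["scene","top"]:
    p,d=manip.grab_frame(n); cv2.imwrite(f"pics/{n}0.png",p[:,:,::-1]); np.savez(f"{n}0.npz",p=p,d=d)
    c=manip.get_calibration(n); print(n,c)
    for k in ["stirrer","wedge","press_spot","push_face","wedge_tip","short_foot","beaker","jar","marker","tape"]:
        print(k,[(np.round(r["at"],3).tolist(),round(r["confidence"],2)) for r in manip.look_for(n,k)])
print(manip.current_time(),manip.current_tcp_rot())
E
```

```text
pics
scene {'camera_matrix': array([[402.74711215,   0.        , 279.32932204],
       [  0.        , 402.74711215, 215.52500361],
       [  0.        ,   0.        ,   1.        ]]), 'k1': 0.007050322688504149, 'R': array([[ 0.69047954, -0.7231686 , -0.01628435],
       [-0.42804954, -0.39034592, -0.8151096 ],
       [ 0.58310514,  0.56978701, -0.57907786]]), 't': array([-0.45882017,  0.2686357 ,  0.65253895])}
stirrer [([0.558, 0.059, 0.06], 0.96)]
wedge [([0.387, -0.286, 0.006], 0.93), ([0.628, -0.259, 0.01], 0.89), ([0.546, -0.42, 0.01], 0.72), ([0.432, -0.124, 0.013], 0.68), ([0.554, 0.06, 0.058], 0.54)]
press_spot [([0.556, 0.06, 0.058], 0.8)]
push_face [([0.384, -0.285, 0.006], 0.92), ([0.63, -0.264, 0.008], 0.88), ([0.544, -0.422, 0.012], 0.74), ([0.43, -0.122, 0.016], 0.64)]
wedge_tip [([0.626, -0.26, 0.006], 0.79), ([0.434, -0.122, 0.014], 0.73), ([0.544, -0.421, 0.011], 0.71), ([0.385, -0.284, 0.007], 0.62)]
short_foot [([0.555, 0.057, 0.058], 0.71)]
beaker []
jar [([0.534, -0.174, 0.032], 0.85)]
marker [([0.439, 0.194, 0.011], 0.44)]
tape []
top {'camera_matrix': array([[
[... 579 characters left out ...]
.06], 0.86), ([0.441, -0.094, 0.011], 0.54)]
push_face [([0.438, -0.095, 0.013], 0.95), ([0.65, -0.258, 0.005], 0.95), ([0.394, -0.288, 0.009], 0.78), ([0.543, -0.421, 0.007], 0.62)]
wedge_tip [([0.392, -0.283, 0.01], 0.87), ([0.646, -0.249, 0.007], 0.79), ([0.544, -0.42, 0.007], 0.75), ([0.444, -0.094, 0.006], 0.66)]
short_foot [([0.573, 0.088, 0.063], 0.84)]
beaker [([0.6, -0.081, 0.015], 0.94)]
jar [([0.539, -0.157, 0.031], 0.67), ([0.573, 0.09, 0.06], 0.41)]
marker [([0.448, 0.206, 0.012], 0.76)]
tape [([0.609, 0.237, 0.017], 0.75)]
1.1 [[ 1.86392273e-05  3.35206785e-01  9.42144581e-01]
 [ 6.16604660e-05  9.42144579e-01 -3.35206786e-01]
 [-9.99999998e-01  6.43410694e-05 -3.10815966e-06]]
```

View pics/scene0.png

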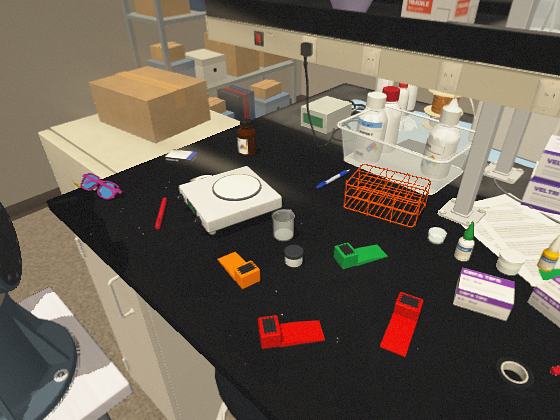

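View pics/top0.png

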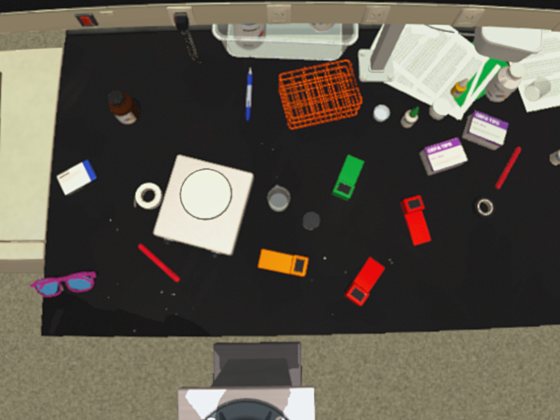

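The candidates in the top view are the orange wedge (284,262), a green one (348,178) and two red ones (416,220) and (365,282). The orange one fits, and its thin end points at the stirrer's front right corner. Next I'll measure poses and check a crop.

```bash
cat > h.py <<'E'
import numpy as np,cv2
def rays(c,uv):
    K=c["camera_matrix"];k=c["k1"]
    s=(np.atleast_2d(uv).astype(float)-K[:2,2])/[K[0,0],K[1,1]]
    r=s.copy()
    for _ in range(20): r=s/(1+k*(r**2).sum(1,keepdims=True))
    return np.c_[r,np.ones(len(r))]
def onz(c,uv,z):
    d=rays(c,uv)@c["R"]; o=-c["R"].T@c["t"]
    return o+d*((z-o[2])/d[:,2])[:,None]
def cloud(c,d,mask):
    v,u=np.nonzero(mask&(d>0)); r=rays(c,np.c_[u,v])*d[v,u][:,None]
    return (r-c["t"])@c["R"],np.c_[u,v]
E
python3 - <<'E'
from bench import manip
from h import *
for n in ["top","scene"]:
    z=np.load(n+"0.npz");p,d=z["p"],z["d"];c=manip.get_calibration(n)
    hsv=cv2.cvtColor(p,cv2.COLOR_RGB2HSV)
    m=(hsv[...,0]>9)&(hsv[...,0]<22)&(hsv[...,1]>180)&(hsv[...,2]>60)
    P,uv=cloud(c,d,np.ones_like(m))
    box=(P[:,0]>.3)&(P[:,0]<.75)&(P[:,1]>-.25)&(P[:,1]<.3)
    mm=m[uv[:,1],uv[:,0]]
    W=P[box&mm]; print(n,"wedge n",len(W),"z",np.percentile(W[:,2],[2,25,50,75,98]).round(4), W.min(0).round(3),W.max(0).round(3))
    rect=cv2.minAreaRect(W[:,:2].astype(np.float32)); print(rect, cv2.boxPoints(rect).round(4).tolist())
    S=P[box&(P[:,2]>.052)&(P[:,2]<.064)&(P[:,1]>-.05)]; r=cv2.minAreaRect(S[:,:2].astype(np.float32)); print("stir",len(S),r,cv2.boxPoints(r).round(4).tolist())
    S=P[(P[:,0]>.4)&(P[:,0]<.5)&(P[:,1]>.28)&(P[:,1]<.35)]; print("bench z",np.median(S[:,2]))
z=np.load("top0.npz")["p"][140:320,130:370]
cv2.imwrite("pics/crop_top.png",cv2.resize(z[:,:,::-1],None,fx=3.3,fy=3.3,interpolation=cv2.INTER_CUBIC))
z=np.load("scene0.npz")["p"][150:310,160:370]
cv2.imwrite("pics/crop_scene.png",cv2.resize(z[:,:,::-1],None,fx=3.7,fy=3.7,interpolation=cv2.INTER_CUBIC))
E
```

```text
top wedge n 901 z [-0.0031  0.0027  0.006   0.0097  0.0368] [ 0.408 -0.154 -0.007] [ 0.475 -0.031  0.04 ]
((0.4428127110004425, -0.09321857243776321), (0.11955774575471878, 0.051318418234586716), 78.11801147460938) [[0.40540000796318054, -0.14640000462532043], [0.45559999346733093, -0.15700000524520874], [0.48019999265670776, -0.03999999910593033], [0.4300000071525574, -0.029400000348687172]]
stir 5127 ((0.5739363431930542, 0.09354457259178162), (0.1920246034860611, 0.21294927597045898), 74.53350067138672) [[0.4456999897956848, 0.029400000348687172], [0.6510000228881836, -0.027400000020861626], [0.7021999955177307, 0.15770000219345093], [0.4968999922275543, 0.21449999511241913]]
bench z -9.828431185057836e-05
scene wedge n 786 z [0.0002 0.0049 0.0081 0.0262 0.0354] [ 0.408 -0.151 -0.002] [ 0.48  -0.031  0.037]
((0.44917356967926025, -0.09320425987243652), (0.11760206520557404, 0.061701562255620956), 77.22492980957031) [[0.40610000491142273, -0.1437000036239624], [0.46630001068115234, -0.1573999971151352], [0.49230000376701355, -0.04270000010728836], [0.43209999799728394, -0.028999999165534973]]
stir 2459 ((0.574965238571167, 0.09215748310089111), (0.19326059520244598, 0.20850878953933716), 75.06505584716797) [[0.44929999113082886, 0.025699999183416367], [0.6507999897003174, -0.02810000069439411], [0.7006000280380249, 0.15870000422000885], [0.499099999666214, 0.21240000426769257]]
bench z 0.0002670775384280112
```

```bash
ls pics
```

```text
crop_scene.png
crop_top.png
scene0.png
top0.png
```

View pics/crop_top.png

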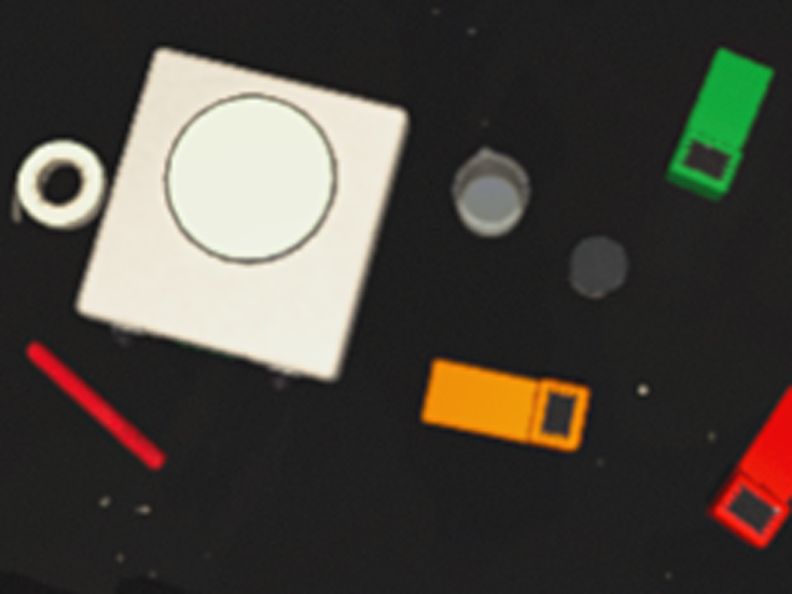

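View pics/crop_scene.png

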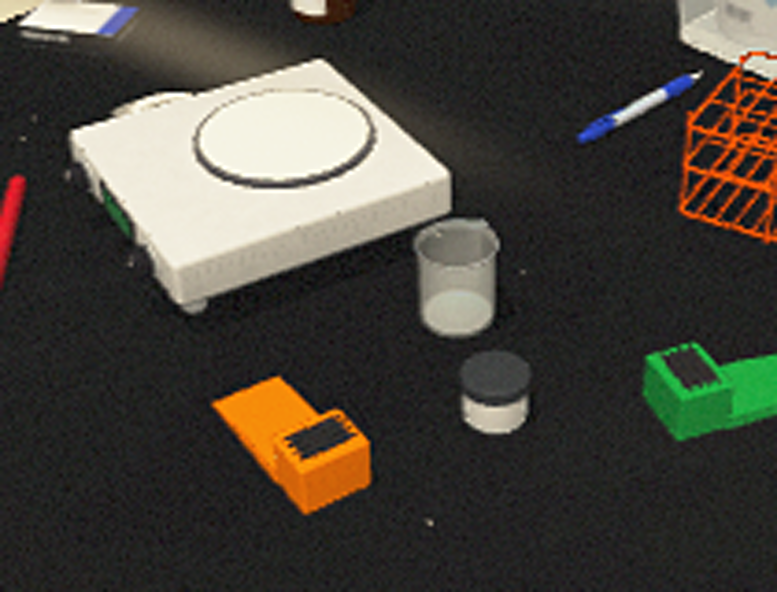

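Confirmed: the orange wedge is at (284,262) in the top picture, with its tip facing the stirrer's right front foot. In the scene picture it is at (240,270). I'll refine both poses with a silhouette fit in both cameras.

```bash
cat >> h.py <<'E'
from scipy.optimize import minimize
def proj(c,X):
    q=X@c["R"].T+c["t"]; s=q[:,:2]/q[:,2:]; s=s*(1+c["k1"]*(s**2).sum(1,keepdims=True))
    K=c["camera_matrix"]; return s*[K[0,0],K[1,1]]+K[:2,2]
def box(x0,x1,y0,y1,z0,z1): return np.array([[x,y,z] for x in(x0,x1) for y in(y0,y1) for z in(z0,z1)])
w=.022
WEDGE=[box(-.056,-.021,-w,w,0,.034),np.vstack([box(-.021,.011,-w,w,0,.0075),box(.0559,.056,-w,w,0,.0012)])]
STIR=[box(-.1,.1,-.095,.095,.024,.06)]
def T(X,q):
    cs,sn=np.cos(q[2]),np.sin(q[2]); return np.c_[q[0]+cs*X[:,0]-sn*X[:,1],q[1]+sn*X[:,0]+cs*X[:,1],X[:,2]]
SC=4
def render(c,parts,q,off):
    m=np.zeros((420*SC//1,560*SC),np.uint8)
    for X in parts:
        u=(proj(c,T(X,q))+.5+off)*SC
        cv2.fillConvexPoly(m,cv2.convexHull(np.round(u*16).astype(np.int32).reshape(-1,1,2)),255,shift=4)
    return cv2.resize(m,(560,420),interpolation=cv2.INTER_AREA)/255.
def wmask(p):
    hsv=cv2.cvtColor(p,cv2.COLOR_RGB2HSV)
    m=((hsv[...,0]>9)&(hsv[...,0]<22)&(hsv[...,1]>150)&(hsv[...,2]>70)).astype(np.uint8)
    return m
def fit(views,parts,q0,):
    # views: list of (calib, mask float, roi x0,x1,y0,y1)
    def cost(q):
        return sum(np.abs(render(c,parts,q,0)[r[2]:r[3],r[0]:r[1]]-m[r[2]:r[3],r[0]:r[1]]).sum() for c,m,r in views)
    S=np.array(q0)+np.vstack([np.zeros(3),np.diag([.006,.006,.06])])
    o=minimize(cost,q0,method="Nelder-Mead",options=dict(initial_simplex=S,xatol=1e-4,fatol=.3,maxiter=150))
    return o.x,o.fun
def biggest(m,seedroi):
    k=np.zeros_like(m); r=seedroi; k[r[2]:r[3],r[0]:r[1]]=m[r[2]:r[3],r[0]:r[1]]
    cs,_=cv2.findContours(k,cv2.RETR_EXTERNAL,cv2.CHAIN_APPROX_NONE)
    o=np.zeros_like(m); cv2.drawContours(o,[max(cs,key=cv2.contourArea)],-1,1,-1); return o.astype(float)
E
python3 - <<'E'
from bench import manip
from h import *
V={n:(manip.get_calibration(n),np.load(n+"0.npz")["p"]) for n in["top","scene"]}
rw={"top":(250,320,235,290),"scene":(210,268,245,295)}
rs={"top":(145,262,145,265),"scene":(172,290,160,240)}
vw,vs=[],[]
for n,(c,p) in V.items():
    vw.append((c,biggest(wmask(p),rw[n]),rw[n]))
    g=(p.min(2)>95).astype(np.uint8); vs.append((c,biggest(g,rs[n]),rs[n]))
for nm,sel in(("both",[0,1]),("top",[0]),("scene",[1])):
    qw,f=fit([vw[i] for i in sel],WEDGE,[.443,-.093,np.radians(78)]); print("W",nm,qw.round(4),np.degrees(qw[2]).round(1),f)
    qs,f=fit([vs[i] for i in sel],STIR,[.574,.093,np.radians(-15.2)]); print("S",nm,qs.round(4),np.degrees(qs[2]).round(1),f)
    ft=T(np.array([[-.084,-.079,0]]),qs)[0]; print(" foot",ft.round(4))
E
```

```text
W both [ 0.4419 -0.0898  1.3429] 76.9 160.4941176470588
S both [ 0.58    0.094  -0.2695] -15.4 545.1411764705882
 foot [0.478  0.0402 0.    ]
W top [ 0.4425 -0.0919  1.338 ] 76.7 119.1058823529412
S top [ 0.5795  0.0933 -0.2676] -15.3 170.4470588235294
 foot [0.4776 0.0393 0.    ]
W scene [ 0.442  -0.0895  1.3439] 77.0 40.07843137254902
S scene [ 0.5818  0.0979 -0.286 ] -16.4 321.2352941176471
 foot [0.4789 0.0458 0.    ]
```

```bash
cat >> h.py <<'E'
YAW=-0.2690; XS=np.array([np.cos(YAW),np.sin(YAW),0]); YS=np.array([-XS[1],XS[0],0])
FOOT=np.array([.4778,.0402,0]); W0=np.array([.4421,-.0908,0])
def rot(j):  # tool down, jaw axis j
    x=np.array([0,0,-1.]); return np.c_[x,j,np.cross(x,j)]
E
python3 - <<'E'
from bench import manip
from h import *
print(manip.current_qpos())
a=np.array([np.cos(1.343),np.sin(1.343),0])
s=W0-.056*a-.035*YS
for sg in(1,-1):
    for z in(.2,.01): print(sg,manip.inverse_kinematics((s+[0,0,z]).tolist(),rot(sg*XS)))
q=[manip.inverse_kinematics((s+[0,0,.15]).tolist(),rot(sg*XS)) for sg in(1,-1)]
now=np.array(manip.current_qpos())
i=min((k for k in(0,1) if q[k] is not None),key=lambda k:np.abs(np.array(q[k])-now).max())
R=rot((1,-1)[i]*XS)
manip.set_gripper(0.12)
manip.move_ptp((s+[0,0,.15]).tolist(),R); print("F hi",manip.current_force(),manip.current_time())
manip.move_l((s+[0,0,.009]).tolist(),max_speed=.12)
print(i,manip.current_ee_pos(),manip.current_force(),manip.current_grip_width(),manip.current_time())
for n in("top","scene","wrist"):
    p,d=manip.grab_frame(n); cv2.imwrite(f"pics/{n}1.png",p[:,:,::-1])
E
```

```text
[ 1.14437570e+00  3.50709209e-01  1.65178048e+00  9.39578077e-06
  1.13903912e+00 -8.45998563e-02]
1 [-5.04926441e-01  2.20875937e-01  1.91630543e+00 -4.44089210e-16
  1.00441128e+00 -2.35926441e-01]
1 [-5.04926441e-01  5.66129944e-01  2.02837833e+00 -4.44089210e-16
  5.47084384e-01 -2.35926441e-01]
-1 None
-1 None
F hi [-0.23249431 -0.2353344  -0.7848504 ] 4.4167
0 [ 0.42048083 -0.17925969  0.00950007] [ 1.5007204  -0.16004542 -0.39873263] 0.11870795274218925 5.7417
```

Run:
```python
import cv2
a=cv2.imread("pics/top1.png")[190:320,180:340];b=cv2.imread("pics/scene1.png")[170:310,190:330]
cv2.imwrite("pics/c1.png",cv2.hconcat([cv2.resize(a,(400,325)),cv2.resize(b,(325,325))]))
```

```text
(no output)
```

View pics/c1.png

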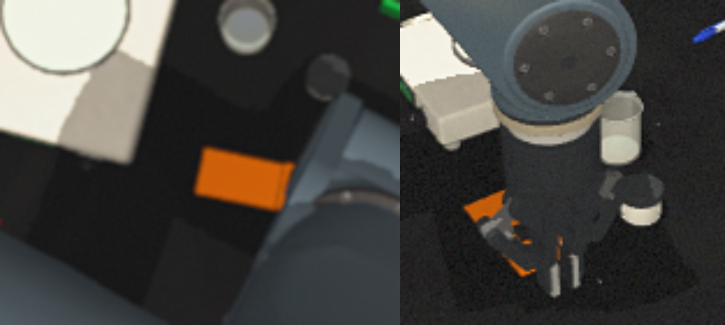

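View pics/wrist1.png

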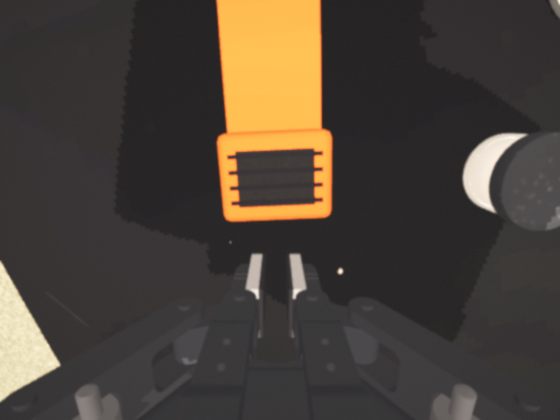

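The wrist view shows the fingertips at (255–300, 260) centred behind the grip block (275, 175), with the jar clear on the right. Pushing now.

Run:
```python
from bench import manip
from h import *
z=np.array([0,0,.0095])
p0=np.array(manip.current_ee_pos()); lat=(p0-FOOT)@XS; print("lat",lat)
f0=np.array(manip.current_force())@YS
def at(dist): return (FOOT+z+dist*YS).tolist()
for dist in np.arange(-.20,-.079,.02):
    manip.move_l(at(dist),max_speed=.06)
    print(round(dist,3),np.round((np.array(manip.current_force()))@YS-f0,2))
d=-.078
while d<-.068+1e-6:
    manip.move_l(at(d),max_speed=.03); f=np.array(manip.current_force())@YS-f0
    print(round(d,3),round(f,2))
    if f<-3.: break
    d+=.002
print(manip.current_time(),manip.current_ee_pos())
for n in("top","scene","wrist"):
    p,dd=manip.grab_frame(n); cv2.imwrite(f"pics/{n}2.png",p[:,:,::-1]); np.savez(n+"2.npz",p=p,d=dd)
a=cv2.imread("pics/top2.png")[150:280,140:340];b=cv2.imread("pics/scene2.png")[150:290,160:310]
cv2.imwrite("pics/c2.png",cv2.hconcat([cv2.resize(a,(430,280)),cv2.resize(b,(300,280))]))
```

```text
lat 0.0030241049678013535
-0.2 0.24
-0.18 0.64
-0.16 0.23
-0.14 -1.32
-0.12 0.71
-0.1 -1.34
-0.08 -0.09
-0.078 0.21
-0.076 -0.19
-0.074 -0.03
-0.072 -0.12
-0.07 -0.18
-0.068 0.63
10.8917 [ 0.45975457 -0.02522593  0.00949515]
```

View pics/c2.png

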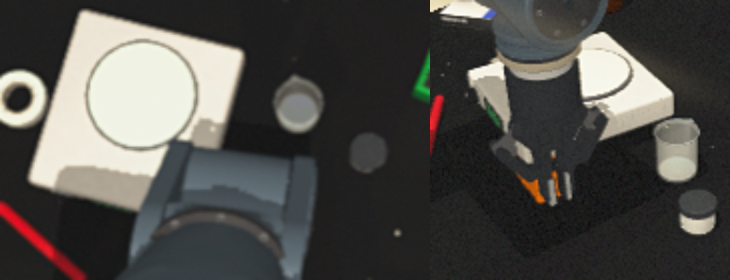

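View pics/wrist2.png

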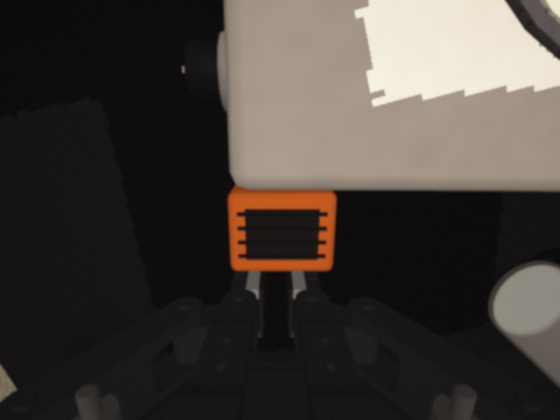

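In the wrist view the block (230–335, 188–270) is square to the housing edge at row ~188, so nearly home. I'll check the gap and lateral fit from this view.

Run:
```python
from bench import manip
from h import *
c=manip.get_calibration("wrist")
e=onz(c,[[300,187],[500,190]],.06); fr=onz(c,[[230,120],[227,40]],.06)
b=onz(c,[[232,268],[333,268],[335,195],[231,195]],.034)
for n,a in(("right edge",e),("front",fr),("block",b)): print(n,[( round((q-FOOT)@XS,4),round((q-FOOT)@YS,4)) for q in a])
m=np.load("top2.npz")["p"].min(2)
```

```text
right edge [(np.float64(0.0068), np.float64(-0.0138)), (np.float64(0.0698), np.float64(-0.0145))]
front [(np.float64(-0.0139), np.float64(0.006)), (np.float64(-0.014), np.float64(0.027))]
block [(np.float64(-0.0192), np.float64(-0.054)), (np.float64(0.0238), np.float64(-0.054)), (np.float64(0.0228), np.float64(-0.0222)), (np.float64(-0.0183), np.float64(-0.0223))]
```

Run:
```python
from bench import manip
from h import *
z=np.array([0,0,.0095])
def F():
    a=[]
    for _ in range(6): a.append(np.array(manip.current_force())@YS); manip.dwell(.02)
    return np.mean(a)
f0=F();d=-.068;print(f0)
while d<-.054:
    d+=.001; manip.move_l((FOOT+z+d*YS).tolist(),max_speed=.02); f=F()-f0; print(round(d,3),round(f,2))
    if f<-2: break
p,dd=manip.grab_frame("wrist"); cv2.imwrite("pics/wrist3.png",p[:,:,::-1]); print(manip.current_ee_pos(),manip.current_time())
c=manip.get_calibration("wrist")
```

```text
-0.42439700247972906
-0.067 0.4
-0.066 0.61
-0.065 0.61
-0.064 0.59
-0.063 0.26
-0.062 -1.26
-0.061 -4.6
[ 0.46133866 -0.01871699  0.00947732] 13.6417
```

View pics/wrist3.png

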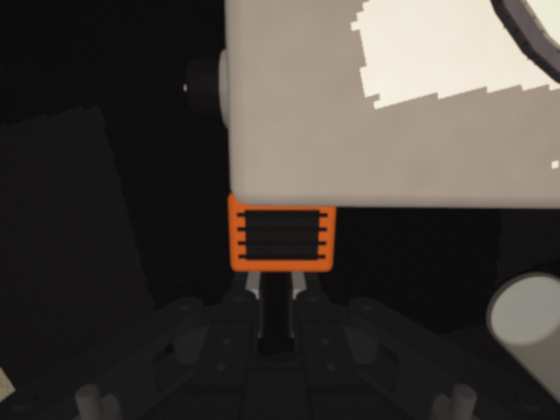

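Home contact is at −4.6 N, where the fit predicted it, and the block's front is now under the housing edge at row ~205. Next I'll back off and press.

Run:
```python
from bench import manip
from h import *
Z=lambda z:np.array([0,0,z])
manip.move_l((FOOT-.10*YS+Z(.0095)).tolist(),max_speed=.08)
manip.move_l((FOOT-.10*YS+Z(.13)).tolist(),max_speed=.15)
manip.set_gripper(0.0)
P=FOOT+.0015*XS
manip.move_l((P+Z(.13)).tolist(),max_speed=.12)
p,d=manip.grab_frame("wrist"); cv2.imwrite("pics/wrist4.png",p[:,:,::-1])
manip.move_l((P+Z(.068)).tolist(),max_speed=.06); manip.dwell(.2)
def F():
    a=[]
    for _ in range(6): a.append(manip.current_force()); manip.dwell(.02)
    return np.mean(a,0)
f0=F(); z=.068; print(f0)
while z>.053:
    z-=.001 if z>.062 else .0005
    manip.move_l((P+Z(z)).tolist(),max_speed=.02); f=F()-f0; print(round(z,4),f.round(2),round(manip.current_ee_pos()[2],4))
    if f[2]>11: break
manip.dwell(.7); print("hold",(F()-f0).round(2),manip.current_ee_pos(),manip.current_time())
p,d=manip.grab_frame("scene"); cv2.imwrite("pics/scene4.png",p[:,:,::-1])
```

```text
[-0.0616895   0.29226364 -0.12468595]
0.067 [-0.11 -0.58 -0.17] 0.067
0.066 [-0.09 -0.39 -0.03] 0.066
0.065 [ 0.3  -0.23  0.23] 0.065
0.064 [ 0.13 -0.48  0.29] 0.064
0.063 [-0.38 -0.55  0.01] 0.063
0.062 [-0.21 -0.46  0.03] 0.062
0.0615 [ 0.52 -0.34  0.34] 0.0615
0.061 [ 0.23 -0.39 -0.21] 0.061
0.0605 [-0.49 -0.59 -0.15] 0.0605
0.06 [ 0.08 -0.22 -0.07] 0.06
0.0595 [ 0.26 -0.51  0.57] 0.0595
0.059 [-1.7  -0.75  6.16] 0.0593
0.0585 [-3.98 -0.97 12.58] 0.0591
hold [-3.91 -0.89 12.37] [0.47926089 0.03974557 0.05911407] 23.3583
```

View pics/scene4.png

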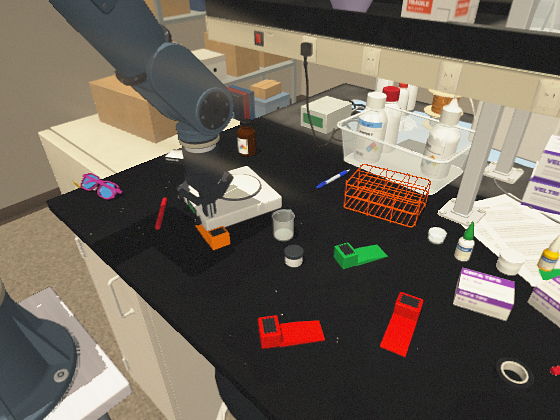

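The top is stiff: 12.4 N with under 1 mm of dip. The wedge (213,236) sits against the housing. I'll lift off and check the poses.

Run:
```python
from bench import manip
from h import *
p0=np.array(manip.current_ee_pos())
manip.move_l((FOOT+.0015*XS+[0,0,.16]).tolist(),max_speed=.08)
manip.move_l([.36,-.20,.22],max_speed=.2); manip.dwell(.3)
vs=[]
for n in("top","scene"):
    p,d=manip.grab_frame(n); cv2.imwrite(f"pics/{n}5.png",p[:,:,::-1])
    c=manip.get_calibration(n); r={"top":(145,262,145,265),"scene":(172,290,160,240)}[n]
    if n=="top": v=[(c,biggest((p.min(2)>75).astype(np.uint8),r),r)]; print("stirrer",fit(v,STIR,[.58,.094,-.2675]))
    P,uv=cloud(c,d,np.ones(d.shape,bool)); m=wmask(p)[uv[:,1],uv[:,0]].astype(bool)&(P[:,0]>.4)&(P[:,0]<.52)&(P[:,1]<.05)&(P[:,1]>-.1)
    W=P[m&(P[:,2]>.028)&(P[:,2]<.042)]; r=W-FOOT; print(n,len(W),"block top: x",np.percentile(r@XS,[2,98]).round(4),"y",np.percentile(r@YS,[2,98]).round(4))
print(manip.current_time())
a=cv2.imread("pics/top5.png")[140:290,130:330];b=cv2.imread("pics/scene5.png")[150:270,160:320]
cv2.imwrite("pics/c5.png",cv2.hconcat([cv2.resize(a,(400,300)),cv2.resize(b,(400,300))]))
```

```text
stirrer (array([ 0.58043961,  0.09409218, -0.2783421 ]), np.float64(405.5882352941176))
top 200 block top: x [-0.0205  0.0225] y [-0.0522 -0.017 ]
scene 147 block top: x [-0.0207  0.021 ] y [-0.0523 -0.017 ]
26.75
```

View pics/c5.png

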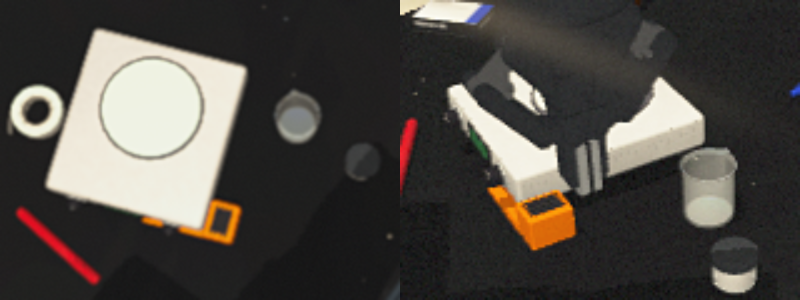

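The final views show the block against the housing's right side. A strip of the wedge shows along the front edge, as expected with 22 mm half-width against the foot's 16 mm inset. The stirrer hasn't moved and the arm is clear.

Run:
```python
from bench import manip
manip.sign_off(); print(manip.current_time())
```

```text
the job is handed in; nothing more can be done
the job is handed in; nothing more can be done
```

The orange wedge is under the short foot and the job is handed in, at about 27 s of the 48 s allowed. No verdict is reported.

- **Push:** I slid the wedge with nearly shut fingertips on its rear face. It met the housing at about 4.6 N, within 1 mm of where the fit predicted.
- **Press check:** I pressed over the foot with about 12 N for more than 0.7 s. The top gave less than 1 mm and then was stiff.
- **Last images:** With the arm clear, both cameras put the block within about 1 mm of the foot's centre line and against the housing. The stirrer's fitted position changed by about 1 mm. The beaker, jar, marker and tape looked untouched in the pictures, though I did not measure them.
- **Disagreements:**
  - The first stirrer fits from the two cameras differed by about 5 mm.
  - The wrist view put the stirrer's edges about 2 mm from the fit.
  - The last stirrer fit was rougher than the first, with its angle off by about 0.01 rad.

All of these are well inside the tolerances.

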